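Roll the oil bottle label-up and lay it in the rack

TASK

An oil bottle is lying on the big chopping board with its label turned away. Roll it along the board, without picking it up to turn it, until the label faces straight up; then lay it gently in the empty bay of the bottle rack, label still straight up, neck pointing the same way as the two bottles already there and as far in as they are, and let go. Do not knock or shift anything else.

Things in the scene. Friction and masses are not known exactly. Their poses are not given: they have to be found in the camera images.
- bottle: the oil bottle, dark glass, lying on its side: 230 mm long, 0.34 to 0.59 kg. Origin on its axis at mid-body. x axis along it: round body 54 mm in diameter from x = -75 to 75 mm, then shoulder, neck (28 mm or less) and stopper to x = -155 mm. Centre of mass at x = -12 mm. The frame's turn about x is not the label's (see label_mid). Rolls freely, stops soon when let go.
- label_mid (a point): middle of the oil bottle's label (cream paper round a third of the glass, 80 mm long, dark line near each end, dark round spot in the middle), on the glass at mid-body, 27 mm from the axis. x axis as the bottle's (neck towards -x); z axis points straight out of the label: label up = this z axis up. Starts at least 69 degrees away from up, often underneath.
- neck (a point): point on the bottle's axis in the stopper, 150 mm from the origin of bottle
- board: big chopping board, pale wood, fixed, lying flat: 300 mm (its x) by 480 mm (its y) by 20 mm thick; origin at the centre of its underside. The bottle lies on it roughly along the board's x, neck towards -x, so it rolls along the board's y. Four small things stand near its two y ends; it may be to the left or right of the robot.
- bay_free: the empty bay of the rack (fixed; three oak cradles 110 mm wide in a row on a plank; any may be the empty one). Origin: centre of its underside, 8 mm above the counter. The bottle lies along its x, neck to -x (robot side), in round cut-outs of two rails 18 mm thick, 38 mm high, at x = -48 and 48 mm; seated, its axis is 50 mm above the origin, mid-body over it. Fingers fit between the rails.
- vinegar: a bottle of the same shape and size already in the rack, label up, origin and axes as for bottle; the next bay is 110 mm away from its axis
- wine: the other bottle already in the rack, same shape, size, origin and axes
- ramekin: white ceramic ramekin standing on the board, 74 mm in diameter, 42 mm high; origin at the centre of its foot
- spice_jar: spice jar standing on the board, 46 mm in diameter, 66 mm high; origin at the centre of its foot
- salt_pot: marble salt pot with wooden lid standing on the board, 70 mm in diameter, 58 mm high with its knob; origin at the centre of its foot
- egg_cup: ceramic egg cup standing on the board, 49 mm in diameter, 52 mm high; origin at the centre of its foot
- pepper_mill: dark wooden pepper mill standing on the counter, 56 mm in diameter, 192 mm high; origin at the centre of its foot
- cup: white cup without handle standing on the counter, 66 mm in diameter, 70 mm high; origin at the centre of its foot

How it is judged:
By the outcome, as a careful person would: the job done as asked, in the order asked, and still so for the second after the job is handed in, with the robot touching nothing.
It also fails if it takes over 54 s, if anything falls off the work surface, if the arm or the gripper's body presses on something with over 40 N, if the wrist force passes 120 N, or if a joint passes its speed limit or range.

ROBOT

A 7-joint arm with a two-finger parallel gripper is mounted at the origin on the work surface. World frame = base frame: x ahead of the robot, y to its left, z up, the work surface at z = 0. Lengths are in m, angles in rad, forces in N, time in s.
With the tool pointing down it reaches from about 0.4 to 0.875 m from the base axis. Payload 19.3 kg.
Tool frame: the origin (TCP) lies midway between the tips of the shut fingers; the grasp point (between the pads) lies 19 mm behind it; z points along the fingers, y is the line along which they close (so a half turn about z gives the same grasp; the last joint's range is limited). The gripper opens to 85 mm and grips with 20 to 120 N. Pads are 22 mm wide; open, the fingers measure 114 mm over their backs; the gripper's body (76 mm by 85 mm) begins 54 mm behind the grasp point. The pads swing forward as they close: fully open they stand 13 mm farther back than shut.
Start: joints at [-1.286, 0.521, -0.036, 1.599, 0.021, 1.021, -0.113], TCP at [0.217, 0.586, 0.231] pointing down, gripper open.
Joint ranges: [-2.91, 2.91], [-0.3, 2.13], [-1.5, 1.42], [0.17, 2.43], [-1.26, 4.41], [0.16, 1.93], [-2.52, 2.52]. Speed limits (rad/s): [1.89, 1.89, 2.39, 2.39, 3.01, 3.01, 3.01].

INTERFACE

Orientations are given as [roll, pitch, yaw] about the fixed x, y, z axes, in that order (R = Rz(yaw) Ry(pitch) Rx(roll)).
In Python, from workcell import bot gives the robot as it stands.
- The arm moves only by the tool inch_along, called in YAML: its name, and indented under it one key for each argument. Schema: {"type":"object","properties":{"deltas":{"type":"object","properties":{"ticks":{"type":"array","items":{"type":"array","items":{"type":"number"},"minItems":7,"maxItems":7},"minItems":1,"maxItems":5}},"additionalProperties":false,"required":["ticks"]},"force":{"type":"number"},"only":{"type":"string"},"quiet":{"type":"boolean"},"lines":{"type":"string"}},"required":["deltas"],"additionalProperties":false}. deltas is an object whose key "ticks" holds a list of rows, 1 to 5 of them, each of 7 numbers: the finger opening in m, then dx, dy, dz in m, then a rotation vector rx, ry, rz in rad; each row is the pose to reach, as a shift and turn from the pose commanded when the call began, along the tool's axes at that moment; what a row does not reach only later rows make up. A row lasts 1/8 s, in which the tool goes at most 0.0625 m and 0.188 rad, less where a joint would pass 70% of its speed; a pose out of reach is approached as far as the arm can. The fingers move at their own pace and stop on an object; force is the grip in N (left out, the last holds). Time passes only in rows, so rows that do not move let the fingers close. The tool returns the time, the measured TCP pose, the force, the opening and the grip force at its end. only (a regular expression) keeps the lines of the reply that match it, lines (a string "A,B") keeps lines A to B, and quiet returns only ok. Input that does not fit is refused with a message, and nothing moves.
- bot.observe(): the state, without advancing time (a new reading comes with each control period).
- bot.grab_frame(name): name is "scene" or "side" or "wrist"; returns the picture (384x512x3 uint8, blue, green, red); there is no depth.
- bot.calibration(name): a dict with "vfov" (degrees; the focal length in pixels is half the picture's height over the tangent of half this angle, whatever the lens; pixels are square), "cx", "cy" (the principal point, pixels), "eye" and "attitude" of the camera in the world. Camera axes: x right, y down, z forward; pixel columns grow to the right and rows downward; lengths in m; the calibration is good to about 2 mm. A picture is of the moment at which its call begins: read the wrist's pose just before it. calibration takes no time and is no camera call; for the wrist camera it gives the pose at the moment of the call.
- bot.job_done(): hands the job in; it is judged then, once.
The state is a dict: "clock": time; "qpos": joint angles; "qd": joint speeds; "joint_efforts": joint torques, N m; "position": TCP position; "tool_rot": TCP orientation; "force": force on the tool from outside, world axes, zero at the start; "moment": the same for the moment, N m; "grip_width": finger opening in m; "finger_force": force on a finger pad.
Only numpy, scipy, OpenCV 4.12 (cv2) and the standard library are available. Lean on these libraries where they do the work, as an engineer would, in place of code of your own. Each camera call takes 0.05 s, during which the arm holds its last target. There are 200 camera calls.

## Working session

There is one attempt and no reset: what is moved stays moved. The work goes in short steps, Python scripts to look and compute and a tool call to move; the robot and the scene stay as the last step left them, time stands still between calls to the robot, and variables do not carry over. Pictures are saved under pics/ and viewed, at most 10 in all, crops included, and the job is handed in when it is done.

```bash
ls; mkdir -p pics; cat > h.py <<'E'
import numpy as np, cv2
from scipy.spatial.transform import Rotation as R
from workcell import bot
def snap(n,f):
    c=bot.calibration(n); im=bot.grab_frame(n); cv2.imwrite('pics/'+f,im); return im,c
E
python3 - <<'E'
from h import *
a,c=snap('scene','scene0.png'); b,d=snap('side','side0.png')
print(c);print(d);s=bot.observe();print(s)
print(bot.calibration('wrist'))
cv2.imwrite('pics/s0.png',cv2.resize(a,(800,600),interpolation=cv2.INTER_CUBIC))
cv2.imwrite('pics/d0.png',cv2.resize(b,(800,600),interpolation=cv2.INTER_CUBIC))
E
```

```text
pics
workcell.py
{'vfov': 50.187426495144166, 'cx': 253.62365394276813, 'cy': 192.67701396578667, 'eye': array([ 1.33518174, -0.88821169,  0.87964051]), 'attitude': array([-2.16187332, -0.01633455,  0.76763057])}
{'vfov': 53.3332059644843, 'cx': 257.7342778497324, 'cy': 195.4960985037303, 'eye': array([ 0.35760054, -1.04667868,  0.81520624]), 'attitude': array([-2.16955066,  0.02130718, -0.18446351])}
{'clock': 0.1, 'qpos': array([-1.28620139,  0.52191516, -0.03631394,  1.59987855,  0.02120127,
        1.02109048, -0.11278626]), 'qd': array([-1.77298216e-04,  3.42147809e-04,  5.53129697e-06, -8.22345520e-04,
       -1.25009452e-03, -1.74907609e-04,  1.71047915e-03]), 'joint_efforts': array([ 2.62640344e-03, -9.28473043e+01,  1.98343500e+00, -3.70543671e+01,
        1.80624914e-02,  5.17681488e-03, -2.46373912e-05]), 'position': array([0.21707009, 0.5858185 , 0.23083384]), 'tool_rot': array([-3.14068866e+00,  6.86171563e-05,  2.78678816e+00]), 'force': array([0.91572213, 0.10525418, 0.11166362]), 'moment': array([-0.00868239, -0.00488008, -0.000242  ]), 'finger_force': 0.0, 'grip_width': 0.08520324008301351}
{'vfov': 66.86623785290999, 'cx': 254.76446791271482, 'cy': 196.31557251357438, 'eye': array([0.15307943, 0.61031392, 0.37422433]), 'attitude': array([2.86804313e+00, 2.42571534e-03, 1.21461798e+00])}
```

View pics/s0.png

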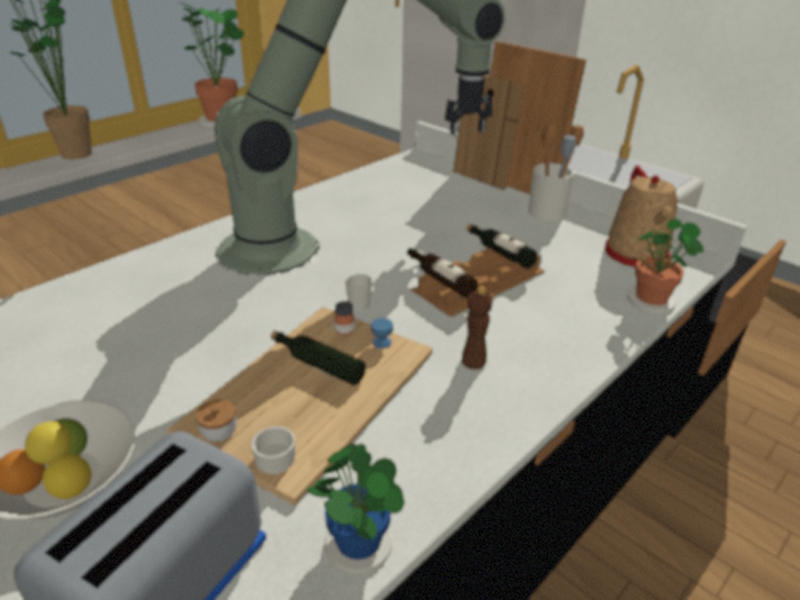

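View pics/d0.png

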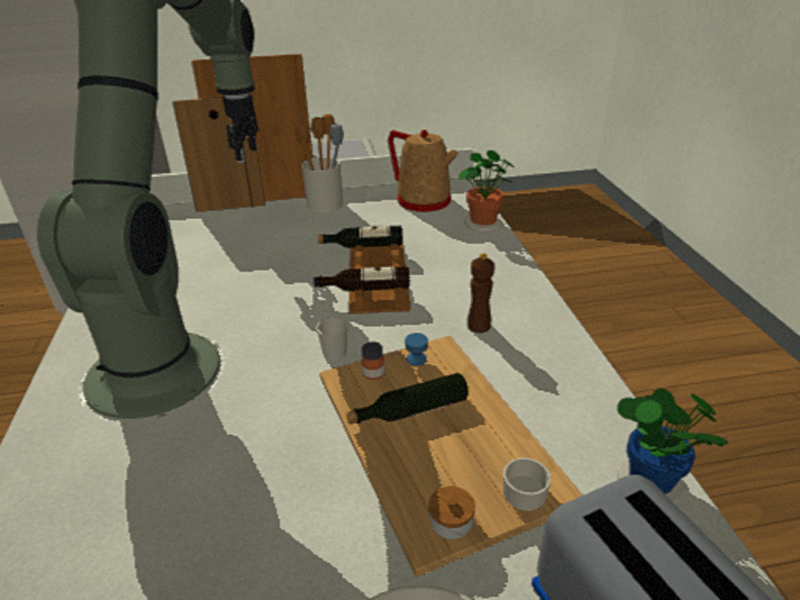

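The scene camera shows the bottle at (276,337)-(358,372), near the spice jar and egg cup at the board's far end. Two bottles lie in the rack at (411,252)-(470,284) and (470,228)-(532,257). The side view shows the same layout. The label isn't visible.

```bash
cat >> h.py <<'E'
def ray(c,uv):
    f=192/np.tan(np.radians(c['vfov'])/2)
    d=R.from_euler('xyz',c['attitude']).apply([(uv[0]-c['cx'])/f,(uv[1]-c['cy'])/f,1]); return c['eye'],d/np.linalg.norm(d)
def tri(*cu):
    A=0;b=0;rs=[ray(c,u) for c,u in cu]
    for e,d in rs:
        P=np.eye(3)-np.outer(d,d); A=A+P; b=b+P@e
    x=np.linalg.solve(A,b); return x,max(np.linalg.norm((np.eye(3)-np.outer(d,d))@(x-e)) for e,d in rs)
def onz(c,uv,z):
    e,d=ray(c,uv); return e+d*(z-e[2])/d[2]
def proj(c,p):
    f=192/np.tan(np.radians(c['vfov'])/2)
    q=R.from_euler('xyz',c['attitude']).inv().apply(np.asarray(p)-c['eye']); return np.array([c['cx']+f*q[0]/q[2],c['cy']+f*q[1]/q[2]])
E
python3 - <<'E'
from h import *
np.set_printoptions(precision=4,suppress=True)
c=bot.calibration('scene');d=bot.calibration('side')
k=lambda x,y:((x+.5)/1.5625-.5,(y+.5)/1.5625-.5)
P=dict(tip=(276,337,352,414),end=(358,372,463,388),wtip=(411,252,317,281),wend=(470,284,405,278),vtip=(470,228,320,238),vend=(532,257,400,236),
b1=(325,309,322,374),b2=(431,350,448,338),b3=(290,498,585,498),b4=(173,430,418,572),mill=(482,290,482,257),ram=(274,440,527,470),salt=(216,410,453,500),spice=(344,308,372,348),egg=(381,327,416,343),cup=(359,283,333,326),
rackfront=(450,314,408,311),rackL=(412,290,350,311),rackR=(543,270,404,222))
for n,v in P.items():print(n,*tri((c,k(*v[:2])),(d,k(*v[2:]))))
E
```

```text
tip [ 0.3947 -0.2649  0.0482] 0.003796296990314502
end [ 0.6085 -0.2283  0.0477] 0.0034748397786627866
wtip [0.3623 0.1933 0.0593] 0.00019062679033528336
wend [0.5722 0.1723 0.0586] 0.00540951077727988
vtip [0.385  0.4103 0.0601] 0.0010060803955523087
vend [0.6004 0.3934 0.056 ] 0.004884578695982273
b1 [ 0.3485 -0.0915  0.0098] 0.0004998041321203308
b2 [ 0.6312 -0.0295  0.0101] 0.00030011165940846337
b3 [ 0.7369 -0.4987  0.0231] 0.002329819252398552
b4 [ 0.4529 -0.5546  0.009 ] 0.0036760555277001554
mill [0.7139 0.0193 0.1803] 0.0017737247018966384
ram [ 0.6501 -0.4611  0.0662] 0.002369065265603995
salt [ 0.5211 -0.4934  0.0695] 0.0007863293532630298
spice [ 0.4526 -0.1208  0.0804] 0.0018868881793556171
egg [ 0.5452 -0.0988  0.0633] 5.787866658307662e-05
cup [ 0.3839 -0.0113  0.0663] 0.0020080213846657524
rackfront [0.5672 0.1105 0.0014] 0.0033208252295112957
rackL [0.431  0.126  0.0054] 0.0015308247119535138
rackR [0.625  0.4211 0.0501] 0.025145576374639846
```

inch_along:
  deltas: {"ticks":[[0.085, -0.053, -0.0255, -0.007, 0, 0, 0], [0.085, -0.106, -0.051, -0.014, 0, 0, 0], [0.085, -0.159, -0.0765, -0.021, 0, 0, 0], [0.085, -0.212, -0.102, -0.028, 0, 0, 0], [0.085, -0.265, -0.1275, -0.035, 0, 0, 0]]}

```text
clock: 0.72
position: [0.4224, 0.3728, 0.2664]
tool_rot: [-3.141, -0.0, 2.787]
force: [0.7, 1.1, 0.4]
grip_width: 0.0854
finger_force: 0.0
```

inch_along:
  deltas: {"ticks":[[0.085, -0.053, -0.0255, -0.007, 0, 0, -0.13], [0.085, -0.106, -0.051, -0.014, 0, 0, -0.26], [0.085, -0.106, -0.051, -0.014, 0, 0, -0.26], [0.085, -0.106, -0.051, -0.014, 0, 0, -0.26]]}

```text
clock: 1.23
position: [0.5026, 0.29, 0.28]
tool_rot: [-3.142, -0.001, 3.046]
force: [-0.5, 0.1, 0.6]
grip_width: 0.0852
finger_force: 0.0
```

```bash
python3 - <<'E'
from h import *
im,c=snap('wrist','w1.png');print(bot.observe()['qpos'],c)
cv2.imwrite('pics/w1b.png',cv2.resize(im,(800,600),interpolation=cv2.INTER_CUBIC))
E
```

```text
[-0.63011375  0.40199649  0.00518134  1.66425982 -0.00285744  1.07594428
  0.85211326] {'vfov': 66.86623785290999, 'cx': 254.76446791271482, 'cy': 196.31557251357438, 'eye': array([0.43475402, 0.29712265, 0.42344314]), 'attitude': array([2.86921647e+00, 1.27456521e-03, 1.47345321e+00])}
```

View pics/w1b.png

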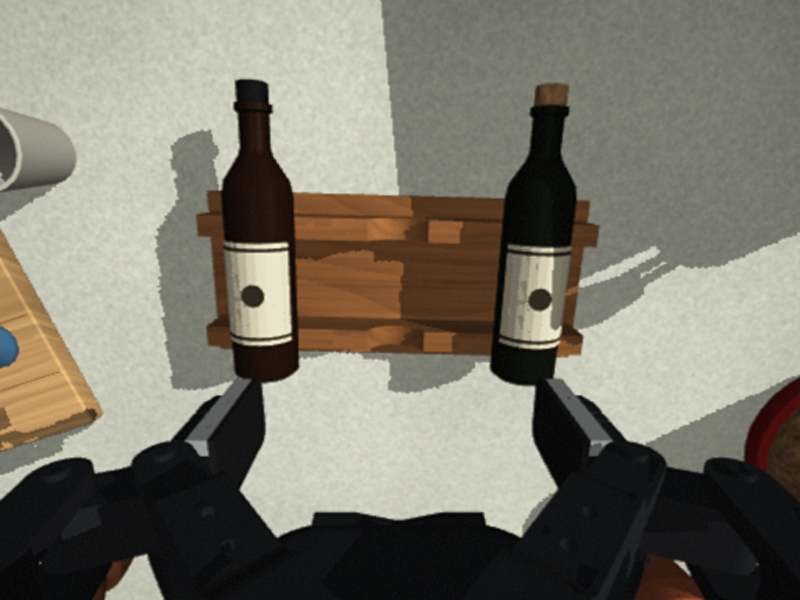

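The rack from above: wine's label spot is at (252,296) and vinegar's at (540,299), both facing up, stoppers at the top of the picture. The middle bay is empty.

```bash
cat > rack.py <<'E'
from h import *
np.set_printoptions(precision=4,suppress=True)
k=lambda x,y:((x+.5)/1.5625-.5,(y+.5)/1.5625-.5)
c=dict(bot.calibration('wrist'),eye=np.array([0.43475402,0.29712265,0.42344314]),attitude=np.array([2.86921647e+00,1.27456521e-03,1.47345321e+00]))
E
python3 - <<'E'
from rack import *
w=onz(c,k(252.5,296.5),.085);v=onz(c,k(540,299.5),.085)
print(w,v,np.linalg.norm(v-w),(w+v)/2)
# axis direction from stopper front centre and bottom
for a,b in (((252,91),(266,362)),((551,95),(524,365))):
    p=onz(c,k(*a),.066);q=onz(c,k(*b),.070);print(p,q,np.degrees(np.arctan2((q-p)[1],(q-p)[0])))
n=v-w;print('rack yaw',np.degrees(np.arctan2(-n[0],n[1])))
# rail edges: rear/front rail left ends, top z .046
for u in ((200,213),(597,226),(208,325),(581,336)):print(onz(c,k(*u),.046))
E
```

```text
[0.5096 0.1767 0.085 ] [0.5334 0.3966 0.085 ] 0.2211148131957905 [0.5215 0.2867 0.085 ]
[0.3628 0.1976 0.066 ] [0.5698 0.1723 0.07  ] -6.980772852307793
[0.3865 0.4122 0.066 ] [0.5933 0.3869 0.07  ] -6.970859988594165
rack yaw -6.175818050953973
[0.4447 0.1331 0.046 ]
[0.4867 0.4554 0.046 ]
[0.5398 0.1195 0.046 ]
[0.5814 0.4434 0.046 ]
```

inch_along:
  deltas: {"ticks":[[0.085, 0, -0.062, 0, 0, 0, 0], [0.085, 0, -0.124, 0, 0, 0, 0], [0.085, 0, -0.186, 0, 0, 0, 0], [0.085, 0, -0.248, 0, 0, 0, 0], [0.085, 0, -0.31, 0, 0, 0, 0]]}

```text
clock: 1.9
position: [0.473, -0.0193, 0.2804]
tool_rot: [3.141, 0.0, 3.049]
force: [0.8, -0.1, -0.6]
grip_width: 0.0849
finger_force: 0.0
```

```bash
python3 - <<'E'
from h import *
im,c=snap('wrist','w2.png');print(bot.observe()['qpos'],c)
E
```

```text
[-0.18578803  0.22051137  0.13839324  1.93082638 -0.03315604  0.99274159
  1.43790121] {'vfov': 66.86623785290999, 'cx': 254.76446791271482, 'cy': 196.31557251357438, 'eye': array([ 0.40499729, -0.01238911,  0.42380594]), 'attitude': array([2.86818936e+00, 8.47508626e-04, 1.47647283e+00])}
```

inch_along:
  deltas: {"ticks":[[0.085, -0.018, -0.0545, 0.008, 0, 0, -0.065], [0.085, -0.036, -0.109, 0.015, 0, 0, -0.13], [0.085, -0.054, -0.163, 0.022, 0, 0, -0.2], [0.085, -0.0725, -0.218, 0.03, 0, 0, -0.262], [0.085, -0.0725, -0.218, 0.03, 0, 0, -0.262]]}

```text
clock: 2.58
position: [0.5249, -0.2454, 0.2491]
tool_rot: [-3.141, -0.002, -2.977]
force: [-0.6, 1.3, -1.0]
grip_width: 0.085
finger_force: 0.0
```

```bash
python3 - <<'E'
from h import *
im,c=snap('wrist','w3.png');print(bot.observe()['qpos'],c)
w2=cv2.imread('pics/w2.png')
cv2.imwrite('pics/w3b.png',np.hstack([cv2.resize(w2,(320,240)),cv2.resize(im,(480,360))[:240]]) if 0 else cv2.resize(im,(800,600),interpolation=cv2.INTER_CUBIC))
E
```

```text
[ 0.20356727  0.43431406  0.17655295  1.7121799  -0.08744145  1.0041809
  2.14765882] {'vfov': 66.86623785290999, 'cx': 254.76446791271482, 'cy': 196.31557251357438, 'eye': array([ 0.45782292, -0.25594097,  0.39266761]), 'attitude': array([2.87050673e+00, 1.45764021e-03, 1.73366654e+00])}
```

View pics/w3b.png

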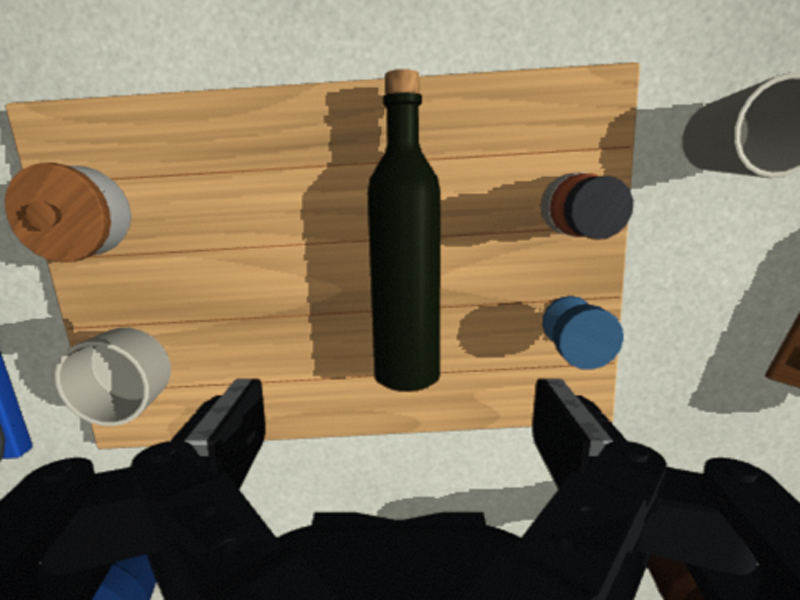

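The bottle lies at (402,75)-(407,388) with no label visible from straight above, so the label is underneath. To the left (-y) the board is clear up to the ramekin at (113,375) and the salt pot at (65,212).

```bash
python3 - <<'E'
from rack import *
c=bot.calibration('wrist')
# silhouette midline at axis height
for u in ((405,190),(405.5,250),(406.5,350),(402,88)): print(u,onz(c,k(*u),.047))
print('bottom rim top', onz(c,k(407,380),.07))
print('stopper end top', onz(c,k(402,71),.053))
print('ram top',onz(c,k(113,378),.062),'salt',onz(c,k(58,212),.075),'jar',onz(c,k(600,207),.086),'egg',onz(c,k(586,337),.072))
s=bot.calibration('scene');print('tri',tri((c,k(402,75)),(s,k(276,337))))
q=[onz(c,k(*u),.02) for u in ((8,105),(638,64),(612,425),(98,448))];print(q,[np.linalg.norm(q[i]-q[i-1]) for i in range(4)])
E
```

```text
(405, 190) [ 0.4639 -0.2479  0.047 ]
(405.5, 250) [ 0.5076 -0.2401  0.047 ]
(406.5, 350) [ 0.5877 -0.2256  0.047 ]
(402, 88) [ 0.3964 -0.2615  0.047 ]
bottom rim top [ 0.6034 -0.2229  0.07  ]
stopper end top [ 0.387  -0.2631  0.053 ]
ram top [ 0.6433 -0.4518  0.062 ] salt [ 0.5168 -0.4809  0.075 ] jar [ 0.4529 -0.1196  0.086 ] egg [ 0.5462 -0.0971  0.072 ]
tri (array([ 0.3869, -0.2626,  0.0385]), np.float64(0.0005669434774358943))
[array([ 0.4521, -0.5549,  0.02  ]), array([ 0.3469, -0.0922,  0.02  ]), array([ 0.6393, -0.0249,  0.02  ]), array([ 0.741 , -0.4909,  0.02  ])] [np.float64(0.2959615646758496), np.float64(0.47453140583029846), np.float64(0.30005381964638084), np.float64(0.4769504267017292)]
```

inch_along:
  deltas: {"ticks":[[0.085, 0, 0.0085, 0.055, 0, 0, -0.014], [0.085, 0, 0.0085, 0.11, 0, 0, -0.014], [0.085, 0, 0.0085, 0.165, 0, 0, -0.014], [0.085, 0, 0.0085, 0.21, 0, 0, -0.014], [0.064, 0, 0.0085, 0.221, 0, 0, -0.014]]}

```text
clock: 3.25
position: [0.5231, -0.2319, 0.0275]
tool_rot: [3.139, -0.003, -2.959]
force: [-0.5, -2.2, 1.2]
grip_width: 0.0696
finger_force: 0.4
```

inch_along:
  deltas: {"ticks":[[0.064, 0, 0, 0, 0, 0, 0], [0.064, 0, 0, 0, 0, 0, 0]]}

```text
clock: 3.5
position: [0.5248, -0.2341, 0.0311]
tool_rot: [-3.141, 0.002, -2.96]
force: [-0.7, 0.3, 1.0]
grip_width: 0.0636
finger_force: 0.0
```

```bash
python3 - <<'E'
from h import *
im,c=snap('wrist','w4.png');print(bot.observe()['qpos'],c)
cv2.imwrite('pics/w4b.png',cv2.resize(im,(640,480)))
E
```

```text
[ 0.24122174  0.7291564   0.10771342  1.87153167 -0.13873205  0.54568824
  2.19253806] {'vfov': 66.86623785290999, 'cx': 254.76446791271482, 'cy': 196.31557251357438, 'eye': array([ 0.4573542 , -0.24587792,  0.17441722]), 'attitude': array([2.86665058e+00, 1.76110871e-03, 1.75101689e+00])}
```

View pics/w4b.png

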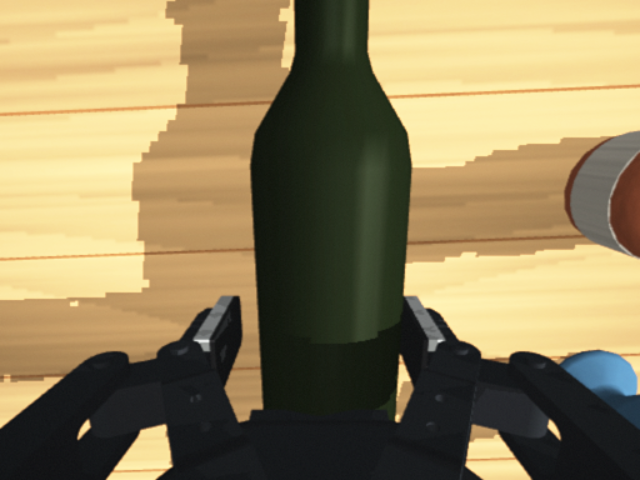

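The fingers straddle the bottle, whose body runs from column 255 to 408 (640-wide picture). The right-hand pad is at (405,310), nearly touching. I'll roll it towards -y.

inch_along:
  deltas: {"ticks":[[0.064, 0, -0.008, 0, 0, 0, 0], [0.064, 0, -0.02, 0, 0, 0, 0], [0.064, 0, -0.034, 0, 0, 0, 0], [0.064, 0, -0.046, 0, 0, 0, 0], [0.064, 0, -0.054, 0, 0, 0, 0]]}

```text
clock: 4.18
position: [0.5334, -0.2887, 0.0292]
tool_rot: [-3.141, -0.0, -2.961]
force: [-0.0, -0.6, 0.0]
grip_width: 0.0641
finger_force: 0.0
```

inch_along:
  deltas: {"ticks":[[0.064, 0, -0.006, 0, 0, 0, 0], [0.064, 0, -0.006, 0, 0, 0, 0]]}

```text
clock: 4.42
position: [0.5346, -0.2937, 0.0293]
tool_rot: [-3.142, 0.0, -2.961]
force: [0.1, -1.1, 0.3]
grip_width: 0.0637
finger_force: 0.3
```

```bash
python3 - <<'E'
from h import *
im,c=snap('wrist','w5.png');print(c)
cv2.imwrite('pics/w5b.png',cv2.resize(im,(640,480)))
E
```

```text
{'vfov': 66.86623785290999, 'cx': 254.76446791271482, 'cy': 196.31557251357438, 'eye': array([ 0.46737508, -0.30546233,  0.17267869]), 'attitude': array([2.86878660e+00, 9.45673524e-04, 1.75020799e+00])}
```

View pics/w5b.png

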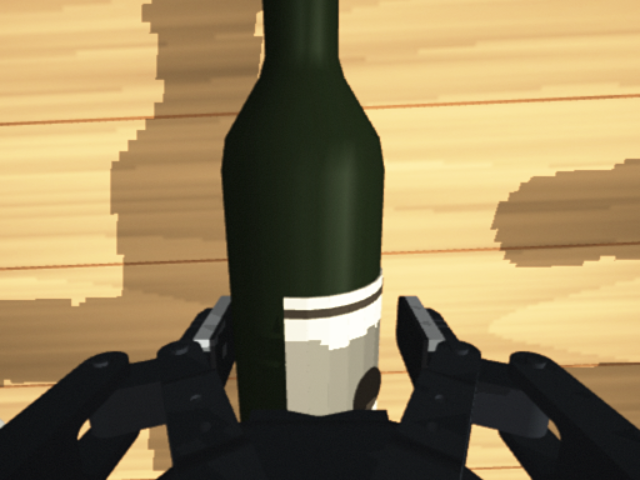

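The label has come round on the right side: its left edge is at column 284, with the body spanning about 230 to 381 there. The dark spot is at (369,390).

```bash
cat > lab.py <<'E'
from h import *
k8=lambda x,y:((x+.5)*.8-.5,(y+.5)*.8-.5)   # 640-wide view -> raw
def axis(c,rows,z=.047):
    """rows: raw (v,uL,uR) silhouettes"""
    P=[]
    for v,l,r in rows:
        e,a=ray(c,(l,v));_,b=ray(c,(r,v));d=a+b;P.append(e+d*(z-e[2])/d[2])
    P=np.array(P);return P
def ang(c,P,uv,r=.027):
    """angle from up of the glass point seen at uv, + towards +y side"""
    e,d=ray(c,uv);a=P[-1]-P[0];a/=np.linalg.norm(a)
    n=np.cross([0,0,1],a)   # +y side
    o=e-P[0];oy,oz=o@n,o[2];dy,dz=d@n,d[2]
    A=dy*dy+dz*dz;B=oy*dy+oz*dz;C=oy*oy+oz*oz-r*r;D=B*B-A*C
    t=(-B-np.sqrt(max(D,0)))/A;p=e+t*d
    return np.degrees(np.arctan2(oy+t*dy,oz+t*dz)),(p-P[0])@a,D
E
python3 - <<'E'
from lab import *
c=dict(bot.calibration('wrist'))
im=cv2.imread('pics/w5.png')
g=im.max(2).astype(int)
for v in (140,170,200,230,250,265): print(v,''.join('%4d'%x for x in g[v,176:320:3]))
P=axis(c,[(k8(0,170)[1],*[k8(x,0)[0] for x in (222,383.5)]),(k8(0,270)[1],*[k8(x,0)[0] for x in (228,382)])])
print(P,np.degrees(np.arctan2(*(P[1]-P[0])[[1,0]])))
for u in ((284,300),(285.5,340),(287,400)):print(ang(c,P,k8(*u)))
print('spot L edge/ctr',ang(c,P,k8(354,398)),ang(c,P,k8(368,390)))
E
```

```text
140  162  17  19  22  22  20  23  24  23  23  28  30  30  28  31  32  33  35  37  35  40  42  41  44  43  44  42  48  51  56  60  63  66  71  72  66  55  51  47  45  45  42  41  36 251 251 251 251
170  180  99  20  20  20  18  23  22  24  26  25  28  27  30  30  29  32  34  34  36  40  40  41  44  42  42  43  47  52  55  59  62  66  71  69  60  53  49  45  43  44  43  39  54 247 245 246 246
200  183 186  39  20  23  17  21  21  24  23  24  28  27  30  31  32  33  34  34  38  38  40  41  40  44  41  43  46  51  55  58  62  64  69  65  56  48  48  44  43  44  42  40 237 241 242 240 242
230  172 171 172  19  20  19  18  23  22  23  24  28  28  31  29  30  33  33  36  37  40  38  40  40  42  44  41  46  52  55  56  60  65  66  59  52  43  77 197 255 255 254 255 111 249 248 248 248
250   94  49  20  18  16  20  20  23  22  21  23  24  29  29  31  29  30  64  71  71  72  71  72  75  81  82  79  80  81  83  86  85  85  96 165 249 255 255 255 254 254 254 254 247 249 249 249 185
265   33  17  15  18  18  19  19  21  19  22  25  23  26  31  26  22  29 152 249 249 249 249 249 251 253 253 253 253 253 254 254 254 254 254 254 255 255 255 255 233 156 157 139 247 246 246 247  50
[[ 0.47674858 -0.30866856  0.047     ]
 [ 0.51201121 -0.30188136  0.047     ]] 10.894818163470616
(np.float64(-11.66021070975816), np.float64(0.0358948039605782), np.float64(0.0005514363953511136))
(np.float64(-11.700978685300065), np.float64(0.04915117716280502), np.float64(0.0004950245563510227))
(np.float64(-12.303862238042525), np.float64(0.07081436694793476), np.float64(0.00040142517421401513))
spot L edge/ctr (np.float64(37.177895161021496), np.float64(0.07412918454390015), np.float64(0.0002386975371652094)) (np.float64(53.79854233779412), np.float64(0.07527317176304142), np.float64(0.00010005923959523731))
```

inch_along:
  deltas: {"ticks":[[0.064, 0, -0.004, 0, 0, 0, 0], [0.057, 0, -0.004, 0, 0, 0, 0], [0.057, 0, -0.004, 0, 0, 0, 0], [0.057, 0, -0.01, 0, 0, 0, 0], [0.057, 0, -0.018, 0, 0, 0, 0]]}
  force: 20

```text
clock: 5.1
position: [0.538, -0.3115, 0.0294]
tool_rot: [-3.141, 0.0, -2.96]
force: [-0.1, 0.3, 0.4]
grip_width: 0.0568
finger_force: 0.0
```

inch_along:
  deltas: {"ticks":[[0.057, 0, -0.006, 0, 0, 0, 0], [0.057, 0, -0.009, 0, 0, 0, 0], [0.057, 0, -0.009, 0, 0, 0, 0], [0.057, 0, -0.009, 0, 0, 0, 0]]}

```text
clock: 5.6
position: [0.5394, -0.3197, 0.0293]
tool_rot: [3.141, -0.0, -2.96]
force: [-0.3, -0.0, 0.0]
grip_width: 0.0568
finger_force: 0.0
```

```bash
python3 - <<'E'
from h import *
im,c=snap('wrist','w6.png');print(c)
cv2.imwrite('pics/w6b.png',cv2.resize(im,(640,480)))
E
```

```text
{'vfov': 66.86623785290999, 'cx': 254.76446791271482, 'cy': 196.31557251357438, 'eye': array([ 0.47228824, -0.33152822,  0.17271325]), 'attitude': array([2.86878785e+00, 6.89697867e-04, 1.75076287e+00])}
```

View pics/w6b.png

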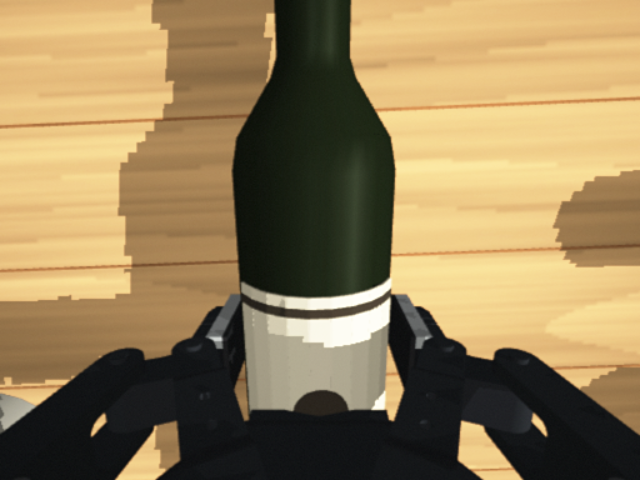

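The label is now nearly on top. Its spot shows at (294..347, 405), centred on column 320, with the body centred on about 315.

```bash
cat > m.py <<'E'
from lab import *
import sys
def meas(f,c,show=()):
    g=cv2.imread(f).max(2).astype(int);rows=[]
    for v in range(140,222,10):
        m=255-205
        r=g[v]<85; j=j0=252
        l=j
        while r[l]: l-=1
        rr=j
        while r[rr]: rr+=1
        # subpixel crossing at 85 (right side bright); left side beyond may be shadow (>85)
        fl=l+(g[v,l]-85)/(g[v,l]-g[v,l+1]); fr=rr-(g[v,rr]-85)/(g[v,rr]-g[v,rr-1])
        rows.append((v,fl,fr))
    return rows
E
python3 - <<'E'
from m import *
c=bot.calibration('wrist');rows=meas('pics/w6.png',c)
print([tuple(np.round(r,1)) for r in rows])
P=axis(c,rows);print(P[[0,-1]],np.degrees(np.arctan2(*(P[-1]-P[0])[[1,0]])))
n=np.array([np.sin(-2.96),-np.cos(-2.96),0]);print('tool lateral offset of tcp',(bot.observe()['position']-P[-1])@n)
im=cv2.imread('pics/w6.png')
for v in (319,322,325):
    x=im[v,195:310].max(1).astype(int);print(v,x.tolist())
E
```

```text
[(np.float64(140.0), np.float64(185.6), np.float64(315.2)), (np.float64(150.0), np.float64(186.2), np.float64(314.8)), (np.float64(160.0), np.float64(187.0), np.float64(314.2)), (np.float64(170.0), np.float64(187.4), np.float64(313.7)), (np.float64(180.0), np.float64(188.2), np.float64(313.1)), (np.float64(190.0), np.float64(189.1), np.float64(312.5)), (np.float64(200.0), np.float64(189.6), np.float64(312.1)), (np.float64(210.0), np.float64(190.2), np.float64(311.4)), (np.float64(220.0), np.float64(191.1), np.float64(311.0))]
[[ 0.48275293 -0.33151214  0.047     ]
 [ 0.51834377 -0.32487379  0.047     ]] 10.56531208189562
tool lateral offset of tcp 0.0013149796484518883
319 [159, 157, 130, 75, 128, 150, 151, 147, 149, 150, 152, 158, 161, 162, 162, 162, 162, 160, 163, 162, 162, 166, 168, 170, 171, 173, 172, 170, 173, 172, 171, 171, 171, 171, 172, 171, 174, 175, 177, 177, 177, 178, 179, 165, 104, 53, 38, 41, 43, 40, 42, 43, 42, 41, 42, 42, 45, 43, 40, 44, 43, 42, 44, 43, 41, 42, 42, 42, 41, 42, 44, 43, 41, 45, 42, 42, 43, 40, 37, 56, 140, 172, 175, 174, 176, 172, 168, 166, 168, 168, 167
[... 496 characters left out ...]
141, 172, 174, 172, 170, 168, 168, 165, 168, 166, 166, 167, 166, 169, 166, 165, 161, 157, 155, 154, 155, 152, 174, 255, 255, 254, 253, 253, 253, 253, 249, 237, 230]
325 [155, 154, 153, 90, 96, 140, 149, 152, 149, 151, 148, 156, 162, 163, 162, 164, 162, 164, 162, 163, 163, 162, 167, 171, 172, 171, 172, 172, 172, 172, 171, 172, 171, 171, 173, 172, 173, 175, 178, 173, 105, 51, 40, 41, 40, 45, 41, 43, 41, 42, 43, 43, 41, 40, 42, 43, 42, 42, 43, 43, 44, 42, 42, 43, 42, 43, 40, 44, 43, 42, 42, 43, 40, 43, 42, 40, 43, 42, 42, 43, 42, 40, 55, 141, 168, 171, 169, 167, 168, 167, 167, 167, 168, 168, 168, 166, 167, 166, 160, 158, 155, 154, 159, 211, 255, 255, 253, 253, 254, 254, 254, 254, 249, 236, 233]
```

```bash
python3 - <<'E'
from m import *
c=bot.calibration('wrist');P=axis(c,meas('pics/w6.png',c))
for v,l,r in ((319,238.9,274.6),(322,236.6,276.7),(325,235.1,277.6)):
    for z in (.0455,.047):
        Q=axis(c,meas('pics/w6.png',c),z);a=ang(c,Q,(l,v));b=ang(c,Q,(r,v));print(v,z,a[0],b[0],(a[0]+b[0])/2, a[1])
w=np.array([np.hypot(*(0,0))])
E
```

```text
319 0.0455 -10.559381523425268 21.072347137738692 5.256482807156712 0.06969173406918612
319 0.047 -10.385089436559023 20.75168371697523 5.183297140208103 0.06860938463679075
322 0.0455 -12.69160204940889 23.18600447605184 5.247201213321474 0.07129669607968527
322 0.047 -12.483217526541313 22.826918930406013 5.17185070193235 0.07018742621895194
325 0.0455 -14.133683732678803 24.14830401111462 5.00731013921791 0.07288130014357085
325 0.047 -13.901766883136533 23.771195651289823 4.934714384076645 0.07174591534517244
```

inch_along:
  deltas: {"ticks":[[0.057, 0, 0, 0.004, 0, 0, 0], [0.057, 0, -0.002, 0.004, 0, 0, 0], [0.057, 0, -0.0037, 0.004, 0, 0, 0], [0.057, 0, -0.0037, 0.004, 0, 0, 0], [0.055, 0, -0.0037, 0.004, 0, 0, 0]]}

```text
clock: 6.28
position: [0.5401, -0.3236, 0.0253]
tool_rot: [-3.142, 0.0, -2.961]
force: [-0.2, 0.1, 0.1]
grip_width: 0.0554
finger_force: 0.0
```

inch_along:
  deltas: {"ticks":[[0.053, 0, 0, 0, 0, 0, 0], [0.05, 0, 0, 0, 0, 0, 0], [0.05, 0, 0, 0, 0, 0, 0], [0.05, 0, 0, 0, 0, 0, 0]]}
  force: 25

```text
clock: 6.78
position: [0.5401, -0.3236, 0.0255]
tool_rot: [-3.141, 0.0, -2.96]
force: [-1.0, 1.0, 5.8]
grip_width: 0.0534
finger_force: 25.4
```

```bash
python3 - <<'E'
from m import *
im,c=snap('wrist','w7.png');P=axis(c,meas('pics/w7.png',c));print(P[[0,-1]],c)
for v in range(308,330,3):
    x=im[v,205:300].max(1).astype(int);d=np.where(x<100)[0];print(v,d.min()+205 if len(d) else 0,d.max()+205 if len(d) else 0,len(d), end=' ')
    if len(d)>8:
        a=ang(c,P,(d.min()+205-.5,v));b=ang(c,P,(d.max()+205+.5,v));print(a[0],b[0],(a[0]+b[0])/2)
    else: print()
E
```

```text
[[ 0.48285028 -0.33398366  0.047     ]
 [ 0.51738901 -0.32765865  0.047     ]] {'vfov': 66.86623785290999, 'cx': 254.76446791271482, 'cy': 196.31557251357438, 'eye': array([ 0.47296053, -0.33538105,  0.16893965]), 'attitude': array([2.86865098e+00, 9.69962511e-04, 1.75060722e+00])}
308 0 0 0 
311 0 0 0 
314 0 0 0 
317 0 0 0 
320 244 262 19 -8.80926840417839 6.801362547896203 -1.0039529281410933
323 238 268 31 -13.952423523522926 11.856166216304787 -1.0481286536090693
326 235 271 37 -16.64637242899053 14.479107096667285 -1.0836326661616233
329 205 299 95 -53.00370906920247 44.75379918027457 -4.124954944463951
```

inch_along:
  deltas: {"ticks":[[0.05, 0, 0, -0.004, 0, 0, 0], [0.05, 0, 0, -0.025, 0, 0, 0], [0.05, 0, 0, -0.06, 0, 0, 0], [0.05, 0, 0, -0.1, 0, 0, 0], [0.05, 0, 0, -0.13, 0, 0, 0]]}
  force: 40

```text
clock: 7.45
position: [0.5403, -0.3237, 0.1583]
tool_rot: [-3.141, 0.001, -2.961]
force: [0.1, 0.2, -6.5]
grip_width: 0.053
finger_force: 44.2
```

inch_along:
  deltas: {"ticks":[[0.05, -0.003, 0.02, 0, 0, 0, 0], [0.05, -0.008, 0.06, 0, 0, 0, 0], [0.05, -0.014, 0.11, 0, 0, 0, 0], [0.05, -0.021, 0.16, 0, 0, 0, 0], [0.05, -0.027, 0.21, 0, 0, 0, 0]]}

```text
clock: 8.07
position: [0.528, -0.1097, 0.1553]
tool_rot: [3.141, -0.0, -2.96]
force: [1.5, 0.4, -5.2]
grip_width: 0.053
finger_force: 44.1
```

inch_along:
  deltas: {"ticks":[[0.05, -0.007, 0.05, 0, 0, 0, 0], [0.05, -0.013, 0.1, 0, 0, 0, 0], [0.05, -0.02, 0.15, 0, 0, 0, 0], [0.05, -0.026, 0.2, 0, 0, 0, 0], [0.05, -0.032, 0.25, 0, 0, 0, 0]]}

```text
clock: 8.7
position: [0.5141, 0.1417, 0.1553]
tool_rot: [3.141, -0.001, -2.96]
force: [0.3, -0.0, -6.0]
grip_width: 0.0527
finger_force: 44.1
```

inch_along:
  deltas: {"ticks":[[0.05, -0.006, 0.05, 0, 0, 0, 0.08], [0.05, -0.012, 0.09, 0, 0, 0, 0.16], [0.05, -0.0165, 0.125, 0, 0, 0, 0.24], [0.05, -0.0195, 0.148, 0, 0, 0, 0.299], [0.05, -0.0195, 0.148, 0, 0, 0, 0.299]]}

```text
clock: 9.32
position: [0.5061, 0.2911, 0.155]
tool_rot: [3.141, -0.001, 3.027]
force: [-0.9, 0.1, -5.8]
grip_width: 0.053
finger_force: 44.2
```

```bash
python3 - <<'E'
from h import *
im,c=snap('wrist','w8.png');print(c)
cv2.imwrite('pics/w8b.png',cv2.resize(im,(640,480)))
E
```

```text
{'vfov': 66.86623785290999, 'cx': 254.76446791271482, 'cy': 196.31557251357438, 'eye': array([0.43842344, 0.29943834, 0.29846949]), 'attitude': array([2.86958007e+00, 1.08079577e-03, 1.45449240e+00])}
```

View pics/w8b.png

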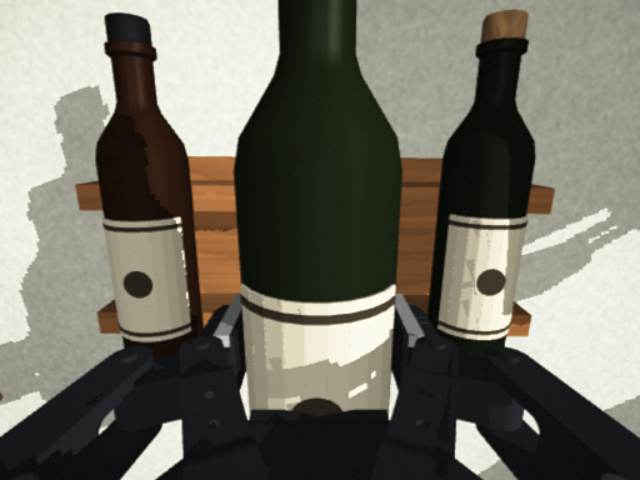

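In this hover view the held bottle sits between the two racked ones, label up. Wine's spot is at (138,284), vinegar's at (491,282), and the held label's neck edge is at (318,306).

```bash
python3 - <<'E'
from rack import c as c1,k
from lab import *
np.set_printoptions(precision=4,suppress=True)
c=bot.calibration('wrist')
w=tri((c1,k(252.5,296.5)),(c,k8(138,284.5)));v=tri((c1,k(540,299.5)),(c,k8(491,282.5)));print('spots tri',w,v)
w2=onz(c,k8(138,284.5),.085);v2=onz(c,k8(491,282.5),.085);print(w2,v2,(w2+v2)/2)
# wine/vin neck label edges (mid of top arc) in w1 and now, z .085
for a,b in (((257,245),(143,222)),((540,250),(487,220))): print('edge',onz(c1,k(*a),.085),onz(c,k8(*b),.085))
e=None
# held: axis from widths, per row solve depth
f=192/np.tan(np.radians(c['vfov'])/2)
im=cv2.imread('pics/w8.png').max(2).astype(int)
for r in (130,170,210):
    row=im[r];print(r,row[180:202].tolist(),row[305:328].tolist())
E
```

```text
spots tri (array([0.5077, 0.1794, 0.0928]), np.float64(0.00019552906972862343)) (array([0.5342, 0.3962, 0.0843]), np.float64(0.0008611944483646768))
[0.5101 0.1748 0.085 ] [0.5345 0.3953 0.085 ] [0.5223 0.2851 0.085 ]
edge [0.4708 0.1873 0.085 ] [0.4712 0.1878 0.085 ]
edge [0.495  0.3971 0.085 ] [0.494  0.3925 0.085 ]
130 [176, 176, 176, 177, 179, 178, 177, 122, 46, 14, 15, 15, 13, 18, 11, 18, 17, 19, 19, 15, 19, 17] [39, 37, 37, 37, 34, 35, 37, 37, 35, 36, 34, 36, 33, 33, 32, 43, 98, 113, 113, 112, 113, 111, 112]
170 [111, 108, 109, 106, 108, 107, 107, 107, 85, 39, 14, 14, 18, 18, 17, 16, 18, 16, 18, 16, 15, 19] [34, 34, 37, 37, 36, 37, 37, 36, 34, 34, 34, 34, 34, 33, 44, 93, 109, 110, 109, 107, 108, 106, 109]
210 [172, 172, 173, 173, 171, 173, 173, 173, 174, 176, 173, 120, 50, 17, 15, 16, 14, 15, 18, 19, 16, 18] [35, 38, 36, 36, 35, 34, 34, 37, 36, 34, 34, 33, 47, 99, 113, 116, 114, 113, 114, 114, 113, 114, 113]
```

```bash
python3 - <<'E'
from lab import *
from scipy.optimize import least_squares
np.set_printoptions(precision=4,suppress=True)
c=bot.calibration('wrist')
S=[(130,187.5,320.9),(170,188.8,319.8),(210,191.4,317.9)]
def dist(p,a,u):
    e,d=ray(c,u);n=np.cross(a,d);n/=np.linalg.norm(n);return (e-p)@n
def F(x):
    p=np.array([.48,x[0],x[1]]);a=np.array([1,x[2],x[3]]);a/=np.linalg.norm(a)
    return [abs(dist(p,a,(u,v)))-.027 for v,l,r in S for u in (l,r)]
s=least_squares(F,[.29,.177,-.11,0]);x=s.x;print(x,s.fun,'yaw',np.degrees(np.arctan(x[2])),'pitch',np.degrees(np.arctan(x[3])))
for z in (x[1],.177):
  P=np.array([[.48,x[0],z],[.53,x[0]+.05*x[2],z]])
  for u in ((318,305),): 
    a=ang(c,P,k8(*u));d=(P[1]-P[0])/np.linalg.norm(P[1]-P[0]);print('label neck edge',P[0]+d*a[1],a[0],'mid',P[0]+d*(a[1]+.04))
  im=cv2.imread('pics/w8.png')
  for v in (323,325,327):
    g=im[v,205:300].max(1).astype(int);j=np.where(g<90)[0]+205
    if len(j)>8:
        A=ang(c,P,(j.min()-.5,v))[0];B=ang(c,P,(j.max()+.5,v))[0];print('spot',v,A,B,(A+B)/2)
print(bot.observe()['position'])
E
```

```text
[ 0.2929  0.178  -0.1118  0.0783] [-0.0001 -0.0001  0.0002  0.0001 -0.0001 -0.0001] yaw -6.381720676187541 pitch 4.479821312586097
label neck edge [0.4819 0.2927 0.178 ] -0.16621989104022394 mid [0.5217 0.2882 0.178 ]
spot 323 -14.421320417968703 10.985723961777442 -1.7177982280956305
spot 325 -16.197098958578636 12.680007816651347 -1.7585455709636442
spot 327 -18.01141303326724 14.402749380395631 -1.8043318264358037
label neck edge [0.4824 0.2926 0.177 ] -0.17939080311573966 mid [0.5221 0.2882 0.177 ]
spot 323 -14.595860563557528 11.096088223821738 -1.749886169867895
spot 325 -16.393384941053455 12.809928258771006 -1.7917283411412246
spot 327 -18.23054261527098 14.552927820478997 -1.8388073973959917
[0.5066 0.2895 0.155 ]
```

```bash
python3 - <<'E'
from lab import *
from scipy.optimize import least_squares
np.set_printoptions(precision=4,suppress=True)
c8=bot.calibration('wrist')
c7=dict(c8,eye=np.array([0.47296053,-0.33538105,0.16893965]),attitude=np.array([2.86865098,9.69962511e-04,1.75060722]))
for f,c in (('w7',c7),('w8',c8)):
    g=cv2.cvtColor(cv2.imread(f'pics/{f}.png'),cv2.COLOR_BGR2GRAY);g=cv2.GaussianBlur(g,(0,0),1).astype(float)
    S=[]
    for v in range(145,222,5):
        d=np.diff(g[v]);L=np.arange(175,205);l=L[np.argmin(d[L])];Rr=np.arange(300,330);r=Rr[np.argmax(d[Rr])]
        sub=lambda i,s:i+.5+(lambda a,b,e:.5*(a-e)/(a-2*b+e))(s*d[i-1],s*d[i],s*d[i+1])
        S.append((v,sub(l,-1),sub(r,1)))
    print(np.round(S[::5],2).tolist())
    def dist(p,a,u):
        e,d=ray(c,u);n=np.cross(a,d);n/=np.linalg.norm(n);return (e-p)@n
    def F(x):
        p=np.array([c['eye'][0]+.03,x[0],x[1]]);a=np.array([1,x[2],x[3]]);a/=np.linalg.norm(a)
        return [abs(dist(p,a,(u,v)))-.027 for v,l,r in S for u in (l,r)]
    s=least_squares(F,[c['eye'][1],c['eye'][2]-.12,0,0],loss='soft_l1',f_scale=2e-4);x=s.x;print(x,np.abs(s.fun).max(),'yaw',np.degrees(np.arctan(x[2])),'pitch',np.degrees(np.arctan(x[3])))
E
```

```text
[[145.0, 187.14, 321.24], [170.0, 188.94, 319.67], [195.0, 190.37, 318.36], [220.0, 192.1, 316.74]]
[-0.3302  0.0474  0.1863 -0.0012] 5.978118743696359e-05 yaw 10.555189106515817 pitch -0.06693126928540576
[[145.0, 186.92, 321.17], [170.0, 188.62, 319.5], [195.0, 190.33, 318.22], [220.0, 192.05, 316.64]]
[ 0.294   0.177  -0.1132 -0.0034] 7.248292214978233e-05 yaw -6.456473613459592 pitch -0.19661197579599815
```

inch_along:
  deltas: {"ticks":[[0.05, 0, -0.002, 0.02, 0, 0, 0], [0.05, 0, -0.002, 0.05, 0, 0, 0], [0.05, 0, -0.002, 0.08, 0, 0, 0], [0.05, 0, -0.002, 0.098, 0, 0, 0], [0.05, 0, -0.002, 0.108, 0, 0, 0]]}

```text
clock: 10.0
position: [0.5074, 0.2862, 0.0467]
tool_rot: [-3.141, -0.0, 3.024]
force: [0.4, 0.3, -6.2]
grip_width: 0.0528
finger_force: 44.0
```

inch_along:
  deltas: {"ticks":[[0.05, 0, 0, 0.003, 0, 0, 0], [0.05, 0, 0, 0.006, 0, 0, 0], [0.05, 0, 0, 0.0085, 0, 0, 0], [0.05, 0, 0, 0.0085, 0, 0, 0]]}

```text
clock: 10.5
position: [0.5076, 0.2867, 0.0389]
tool_rot: [3.141, 0.0, 3.024]
force: [-0.5, 0.5, -6.1]
grip_width: 0.0528
finger_force: 44.0
```

```bash
python3 - <<'E'
from h import *
im,c=snap('wrist','w9.png');s=bot.observe();print(s['position'],s['force'],s['moment'])
a,_=snap('side','side9.png')
cv2.imwrite('pics/w9b.png',np.hstack([cv2.resize(a[110:230,170:290],(360,360),interpolation=cv2.INTER_CUBIC),cv2.resize(im,(440,360))]))
E
```

```text
[0.50764088 0.28671832 0.03900216] [-0.42356187  0.40342058 -5.74171157] [-0.0128813   0.0168897   0.07603735]
```

View pics/w9b.png

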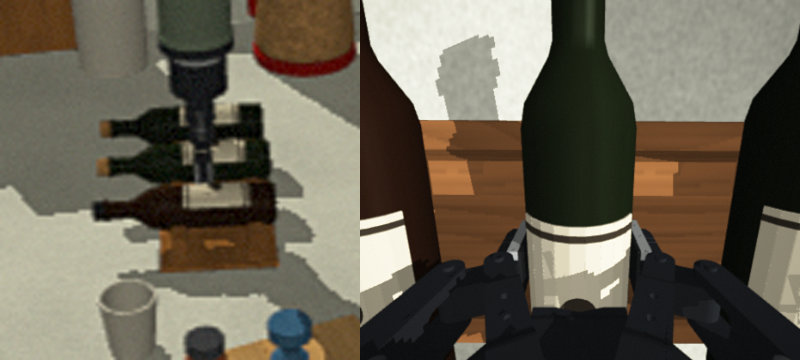

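The bottle hangs in the middle bay between the rails, aligned and level with its neighbours. No contact yet; about 2.5 mm remain.

inch_along:
  deltas: {"ticks":[[0.05, 0, 0, 0.001, 0, 0, 0], [0.05, 0, 0, 0.0015, 0, 0, 0], [0.05, 0, 0, 0.0015, 0, 0, 0]]}

```text
clock: 10.98
position: [0.5078, 0.287, 0.0376]
tool_rot: [3.141, 0.0, 3.024]
force: [1.0, 1.1, -0.8]
grip_width: 0.0526
finger_force: 44.9
```

inch_along:
  deltas: {"ticks":[[0.05, 0, 0, 0.0008, 0, 0, 0], [0.05, 0, 0, 0.0008, 0, 0, 0]]}

```text
clock: 11.22
position: [0.508, 0.2874, 0.0371]
tool_rot: [3.14, 0.001, 3.024]
force: [1.0, 3.0, 6.3]
grip_width: 0.0527
finger_force: 45.4
```

inch_along:
  deltas: {"ticks":[[0.05, 0, 0, 0.0008, 0, 0, 0], [0.05, 0, 0, 0.0008, 0, 0, 0]]}

```text
clock: 11.48
position: [0.5081, 0.2876, 0.0369]
tool_rot: [3.14, 0.001, 3.024]
force: [-3.9, 3.1, 17.4]
grip_width: 0.0528
finger_force: 46.4
```

inch_along:
  deltas: {"ticks":[[0.05, 0, 0.0006, -0.0012, 0, 0, 0], [0.05, 0, 0.0006, -0.0012, 0, 0, 0]]}
  force: 20

```text
clock: 11.72
position: [0.5079, 0.2876, 0.0371]
tool_rot: [3.141, 0.001, 3.024]
force: [1.1, 2.8, 1.7]
grip_width: 0.0527
finger_force: 44.7
```

inch_along:
  deltas: {"ticks":[[0.058, 0, 0, 0, 0, 0, 0], [0.066, 0, 0, 0, 0, 0, 0], [0.07, 0, 0, 0, 0, 0, 0], [0.07, 0, 0, 0, 0, 0, 0]]}

```text
clock: 12.22
position: [0.5076, 0.2872, 0.0368]
tool_rot: [-3.141, -0.0, 3.024]
force: [0.7, -0.2, -0.3]
grip_width: 0.0701
finger_force: 0.0
```

inch_along:
  deltas: {"ticks":[[0.07, 0, 0, -0.01, 0, 0, 0], [0.07, 0, 0, -0.04, 0, 0, 0], [0.07, 0, 0, -0.09, 0, 0, 0], [0.07, 0, 0, -0.14, 0, 0, 0], [0.07, 0, 0, -0.19, 0, 0, 0]]}

```text
clock: 12.85
position: [0.5074, 0.2871, 0.2294]
tool_rot: [3.141, 0.0, 3.024]
force: [-0.2, 0.4, -0.0]
grip_width: 0.0697
finger_force: 0.0
```

inch_along:
  deltas: {"ticks":[[0.07, 0, 0, -0.04, 0, 0, 0], [0.07, 0, 0, -0.05, 0, 0, 0], [0.07, 0, 0, -0.05, 0, 0, 0]]}

```text
clock: 13.22
position: [0.5076, 0.2872, 0.2773]
tool_rot: [3.141, 0.0, 3.024]
force: [-0.8, -0.2, -0.4]
grip_width: 0.0696
finger_force: 0.0
```

```bash
python3 - <<'E'
from h import *
im,c=snap('wrist','w10.png');print(c)
a,_=snap('scene','scene10.png')
cv2.imwrite('pics/w10b.png',cv2.resize(im,(800,600),interpolation=cv2.INTER_CUBIC))
E
```

```text
{'vfov': 66.86623785290999, 'cx': 254.76446791271482, 'cy': 196.31557251357438, 'eye': array([0.43966729, 0.29579131, 0.420682  ]), 'attitude': array([2.86794334e+00, 6.20381840e-04, 1.45162748e+00])}
```

View pics/w10b.png

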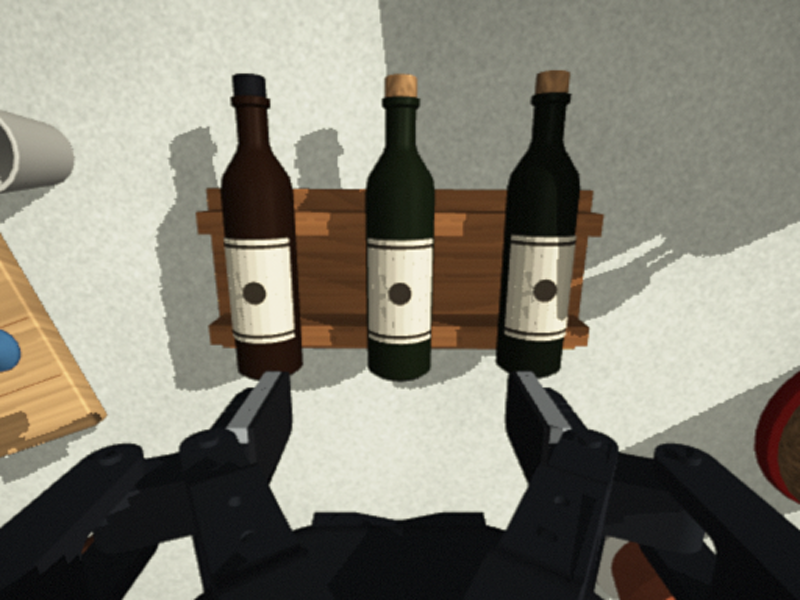

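All three bottles lie parallel with their labels up. The spots are at (255,293), (400,294) and (545,291), and the oil bottle's label is centred, within about 1.5 mm of the line of its neighbours.

```bash
python3 -c "
from workcell import bot
print(bot.job_done())"
```

```text
the job is handed in; nothing more can be done
None
```

The oil bottle was rolled label-up on the board and now lies in the middle bay of the rack, neck the same way as the other two and about 1.5 mm off their line; I let go and handed the job in at about 13 s, and no result was reported back.

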